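# Feel for a crossed clamp screw on the seal carver's bench

### The job

The wing screw of one hold-down clamp was started crooked. Turn its wing head gently clockwise (seen from above) until you clearly feel it bind, stop there without forcing it, then turn it back to the position where it stood and let go. Leave the round knob of the other clamp as it is set.

Things in the scene. Friction and masses are not known exactly. Their poses are not given: they have to be found in the camera images.
- wing_grip (a point): Middle of the wing head to turn, on its upright screw axis, 82 mm above the bench: a dark steel bar 50 mm long, 13 mm thick, 26 mm high (ears 4 mm higher), on a 10 mm stem, 20 mm above the clamp's strap. x along the wings, y across them (pinch along y), z up. Its clamp, a wooden block 160 x 90 mm holding a stone, is fixed and all below 52 mm; it may be on either side, yaw within 0.5 rad.
- wing_tip (a point): End of one wing, 24 mm from wing_grip along its x, same height. Clockwise from above lessens its yaw. From where it stands the head turns freely (0.02 N m) for 0.4 to 1.1 rad clockwise, different each time; there the crossed thread stops the screw and only the springy head gives further. Turning back is free.
- wing (a joint): Springy twist of the wing head against its screw, rad: how hard it is being turned. 0 untouched, under 0.05 while running freely, then 1 rad per 0.8 N m once the thread binds (clockwise positive). From 0.12 rad (0.1 N m) it clearly binds; beyond 0.5 rad (0.4 N m) it is forced and the thread spoilt. Springs back to 0 when let go.
- round_knob (a joint): Angle (rad, 0 at the start, clockwise positive) of the round knob, 38 mm across and 26 mm high, with a fluted rim, on the other clamp, which is otherwise the same. It is tight and stays as it is.
Mind the look-alikes: they are no part of the job. Leave any pink or red look-alike of the part that bears wing_grip alone.

How it is judged:
By the outcome, as a careful person would: the job done as asked, in the order asked, and still so for the second after the job is handed in, with the robot touching nothing.
It also fails if it takes over 40 s, if anything falls off the work surface, if the arm or the gripper's body presses on something with over 40 N, if the wrist force passes 120 N, or if a joint passes its speed limit or range.

### The arm

A 6-joint arm with a two-finger parallel gripper is mounted at the origin on the work surface. World frame = base frame: x ahead of the robot, y to its left, z up, the work surface at z = 0. Lengths are in mm, angles in rad, forces in N, time in s.
With the tool pointing down it reaches from about 275 to 1000 mm from the base axis. Payload 8.4 kg.
Tool frame: the origin (TCP) lies midway between the tips of the shut fingers; the grasp point (between the pads) lies 19 mm behind it (r.grip_point_offset is the distance from the TCP to the grasp point, in mm); z points along the fingers, y is the line along which they close (so a half turn about z gives the same grasp; the last joint's range is limited). The gripper opens to 85 mm and grips with 20 to 120 N. Pads are 22 mm wide; open, the fingers measure 114 mm over their backs; the gripper's body (76 mm by 85 mm) begins 54 mm behind the grasp point. The pads swing forward as they close: fully open they stand 13 mm farther back than shut.
Start: joints at [-1.19, 0.353, 1.633, -0, 1.155, -0.002], TCP at [233.448, -579.767, 231.281] pointing down, gripper open.
Joint ranges: [-2.63, 2.63], [-0.92, 2.1], [0.06, 2.66], [-1.3, 4.44], [0, 2.69], [-3.02, 3.02]. Speed limits (rad/s): [2.22, 2.22, 2.79, 3.14, 3.14, 3.14].

### API

Orientations are given as [roll, pitch, yaw] about the fixed x, y, z axes, in that order (R = Rz(yaw) Ry(pitch) Rx(roll)).
In Python, from rig import r gives the robot as it stands. The module is installed in compiled form; this text tells all that it offers.
- The arm moves only by the shell command python3 -m creep 'ROWS' [FORCE]. ROWS is text: rows parted by semicolons, each of 7 numbers parted by spaces: the turn, a rotation vector about the tool's x, y, z in degrees, then the shift along the tool's x, y, z in m, then the closure in counts, from 0 (fully open) to 255 (shut). A call has 1 to 8 rows; each row is the pose to reach, as a shift and turn from the pose commanded when the call began, along the tool's axes at that moment; what a row does not reach only later rows make up. A row lasts 1/8 s, in which the tool goes at most 62.5 mm and 10.7 degrees, less where a joint would pass 70% of its speed; a pose out of reach is approached as far as the arm can. A call with a gripper value outside its range is refused whole. The fingers move at their own pace and stop on an object; FORCE is the grip in N (left out, the last holds). Time passes only in rows, so rows that repeat a pose let the fingers close. It gives the time, the measured TCP pose, the force, the opening and the grip force at its end, in the units of the state.
- r.sense(): the state, without advancing time (a new reading comes with each control period).
- r.grab_frame(name): name is "side" or "top"; returns a dict with "img" (420x560x3 uint8, red, green, blue), "range_z" (420x560 float32, mm along the optical axis (not along the pixel's ray), 0 where there is no reading), "K" (3x3 intrinsics, pixels), "world_from_camera" (4x4, takes a point from camera to world coordinates). Camera axes: x right, y up, looking along -z (the intrinsics and any distortion apply to the point x, -y, -z); pixel columns grow to the right and rows downward; lengths in mm; the calibration is good to about 2 mm. A picture is of the moment at which its call begins.
- r.sign_off(): hands the job in; it is judged then, once.
The state is a dict: "clock": time; "qpos": joint angles; "qvel": joint speeds; "joint_efforts": joint torques, N m; "eef_pos": TCP position; "tcp_rot": TCP orientation; "contact_force": force on the tool from outside, world axes, zero at the start; "wrist_torque": the same for the moment, N m; "opening": opening from 0.0 (shut) to 1.0 (fully open); "grasp_force": force on a finger pad.
Only numpy, scipy, OpenCV 4.12 (cv2) and the standard library are available. Lean on these libraries where they do the work, as an engineer would, in place of code of your own. Each camera call takes 0.05 s, during which the arm holds its last target. There are 200 camera calls.

## Working session

There is one attempt and no reset: what is moved stays moved. The work goes in short steps, Python scripts to look and compute and a shell command to move; the robot and the scene stay as the last step left them, time stands still between calls to the robot, and variables do not carry over. Pictures are saved under pics/ and viewed, at most 10 in all, crops included, and the job is handed in when it is done.

```bash
mkdir -p pics; python3 - <<'E'
from rig import r
import cv2,numpy as np
for n in("top","side"):
    f=r.grab_frame(n); cv2.imwrite(f"pics/{n}0.png",f["img"][:,:,::-1]); np.savez(f"{n}0.npz",**f)
    print(n,f["K"].tolist(),f["world_from_camera"].round(3).tolist())
print(r.sense(),r.grip_point_offset)
E
```

```text
top [[436.78466681992484, 0.0, 277.31515578094525], [0.0, 436.78466681992484, 212.2640536027503], [0.0, 0.0, 1.0]] [[0.004, 0.991, -0.131, 410.652], [-1.0, 0.003, -0.008, 45.921], [-0.008, 0.131, 0.991, 1012.179], [0.0, 0.0, 0.0, 1.0]]
side [[537.8683199735416, 0.0, 281.26645854209926], [0.0, 537.8683199735416, 210.2233353415722], [0.0, 0.0, 1.0]] [[-0.893, 0.228, -0.387, 36.76], [-0.449, -0.465, 0.763, 1002.211], [-0.007, 0.855, 0.518, 740.133], [0.0, 0.0, 0.0, 1.0]]
{'clock': 0.1, 'qpos': array([-1.19041570e+00,  3.53574360e-01,  1.63402365e+00,  1.48740391e-05,
        1.15521943e+00, -2.43972239e-03]), 'qvel': array([ 0.00017246, -0.00103001, -0.00144321,  0.0018534 ,  0.00074584,
        0.00140198]), 'joint_efforts': array([-1.62496497e-03, -6.06361341e+01, -3.42817426e+01, -9.57692055e-05,
        3.84594852e-03, -3.70740656e-05]), 'eef_pos': array([ 233.28957504, -579.38398632,  230.65504365]), 'tcp_rot': array([-3.14036790e+00, -1.65887447e-05,  3.82814327e-01]), 'contact_force': array([0.30126609, 0.22016619, 0.59959901]), 'wrist_torque': array([-0.0106658 ,  0.04586241,  0.03137723]), 'grasp_force': 0.0, 'opening': 0.999311712549715} 18.700000000000003
```

View pics/top0.png

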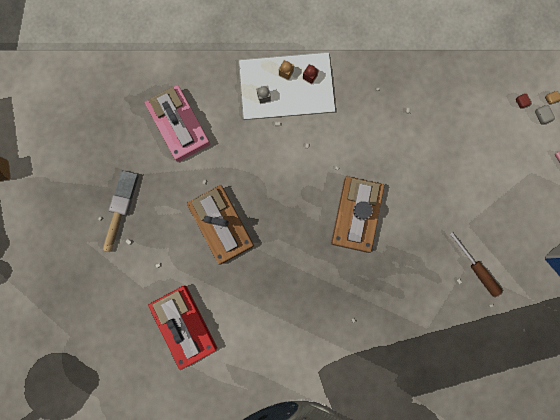

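View pics/side0.png

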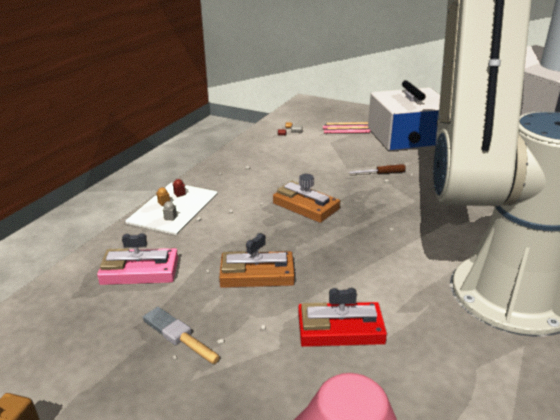

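The top view shows the wooden clamp with the wing head at about (215,221), the one with the round knob at (363,210), and pink and red look-alikes at (176,122) and (180,328). The side view shows the wing at (256,243).

```bash
cat > h.py <<'E'
import numpy as np,cv2
def cloud(f):
    K=f["K"];z=f["range_z"];v,u=np.mgrid[:z.shape[0],:z.shape[1]]
    P=np.stack([(u-K[0,2])*z/K[0,0],-(v-K[1,2])*z/K[1,1],-z],-1)
    T=f["world_from_camera"];return P@T[:3,:3].T+T[:3,3]
def wing(f,c,rad=45,zlo=68):
    W=cloud(f);m=(np.hypot(W[...,0]-c[0],W[...,1]-c[1])<rad)&(W[...,2]>zlo)&(W[...,2]<115)&(f["range_z"]>0)
    p=W[m];q=p[:,:2].astype(np.float32)
    r=cv2.minAreaRect(q);b=cv2.boxPoints(r);e=b[1]-b[0],b[2]-b[1];e=max(e,key=np.linalg.norm)
    u,s,v=np.linalg.svd(q-q.mean(0),full_matrices=False)
    return dict(n=len(p),mean=q.mean(0),rc=r[0],size=r[1],yaw_rect=np.arctan2(e[1],e[0])%np.pi,yaw_pca=np.arctan2(v[0,1],v[0,0])%np.pi,z=np.percentile(p[:,2],[5,50,95]))
E
python3 - <<'E'
from h import *
f={n:dict(np.load(n+"0.npz")) for n in("top","side")}
c=cloud(f["top"])[221,215];print(c)
for n in f:print(n,wing(f[n],c))
W=cloud(f["top"]);a=W[205:237,196:238];
print(np.round(a[::3,::3,2]).astype(int))
i=cv2.resize(f["top"]["img"][180:270,170:270],None,fx=6,fy=6,interpolation=cv2.INTER_CUBIC)
j=cv2.resize(f["side"]["img"][225:290,210:300],None,fx=6,fy=6,interpolation=cv2.INTER_CUBIC)[:, :]
i=cv2.resize(i,(400,360));j=cv2.resize(j,(400,289))
o=np.zeros((360,800,3),np.uint8);o[:,:400]=i;o[:289,400:]=j
cv2.imwrite("pics/c.png",o[:,:,::-1])
E
```

```text
[512.97944287 185.00101193  96.06539392]
top {'n': 169, 'mean': array([513.0092, 183.6432], dtype=float32), 'rc': (513.7837524414062, 184.8231201171875), 'size': (50.948020935058594, 13.444456100463867), 'yaw_rect': np.float32(1.3700663), 'yaw_pca': np.float32(1.3647836), 'z': array([82.11323208, 96.19777186, 99.98964856])}
side {'n': 275, 'mean': array([511.9142 , 187.92212], dtype=float32), 'rc': (514.5697021484375, 183.6422119140625), 'size': (53.03204345703125, 18.270767211914062), 'yaw_rect': np.float32(1.352257), 'yaw_pca': np.float32(1.3113476), 'z': array([72.74610514, 89.32611035, 99.4759549 ])}
[[ 42  45  49  49  49  48  48  45  44  41  27  28  20  -1]
 [ 43  39  42  46  51  45  47  44  43  39  31  30  30  -1]
 [ 41  42  44  46  49  48  47  46  28  29  29  33  27  26]
 [ 30  42  43  41  49  50  48  50  48  30  30  31  28  26]
 [ 31  42  42  96 100  98  49  48  47  29  33  30  29  28]
 [ 30  32  37  99  95  97  93  95  98  99 100  32  29  30]
 [  0  33  29  28  30  89  97  95  96  98  94  31  33  28]
 [  2  27  31  30  27  29  52  52  53  75  93  29  30  32]
 [  1  -1  26  27  27  32  29  49  45  45  48  27  30  29]
 [  1  -3  28  28  29  30  29  49  47  49  47  50  26  29]
 [  1   0  -3  30  30  32  30  25  47  47  48  45  34  26]]
```

View pics/c.png

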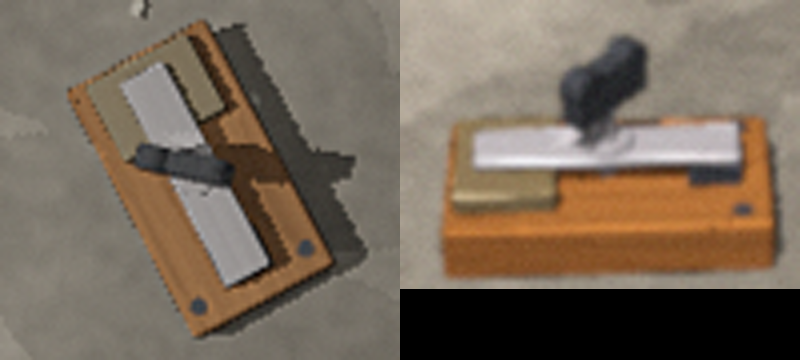

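The wing lies at about (513.5, 184.3), with yaw 1.36. Next I'll compute the shift.

```bash
cat >> h.py <<'E'
def go(target,yaw,s):
    from scipy.spatial.transform import Rotation as R
    A=R.from_euler("xyz",s["tcp_rot"]);B=R.from_euler("xyz",[np.pi,0,yaw])
    print("turn",np.degrees((A.inv()*B).as_rotvec()).round(2),"shift m",(A.inv().apply(np.array(target)-s["eef_pos"])/1000).round(4))
E
python3 -c "
from h import *;from rig import r
go([513.5,184.3,150],1.36,r.sense())"
```

```text
turn [-6.000e-02 -4.000e-02 -5.599e+01] shift m [ 0.5452 -0.6036  0.0814]
```

```bash
python3 -m creep '0 0 -8 0.04 -0.044 0 0;0 0 -16 0.08 -0.088 0 0;0 0 -24 0.12 -0.132 0 0;0 0 -32 0.16 -0.176 0 0;0 0 -40 0.2 -0.22 0 0;0 0 -48 0.24 -0.264 0 0;0 0 -56 0.28 -0.308 0 0;0 0 -56 0.32 -0.352 0 0' 40
python3 -c "
from h import *;from rig import r
go([513.5,184.3,150],1.36,r.sense())"
```

```text
clock: 1.1
eef_pos: [399.1, -131.9, 231.4]
tcp_rot: [3.141, 0.0, 1.362]
contact_force: [1.0, -0.9, 0.6]
opening: 0.998
grasp_force: 0.0
turn [0.02 0.   0.11] shift m [0.3331 0.0463 0.0814]
```

```bash
python3 -m creep '0 0 0 0.055 0.008 0.0 0;0 0 0 0.11 0.016 0.01 0;0 0 0 0.165 0.024 0.03 0;0 0 0 0.22 0.031 0.05 0;0 0 0 0.275 0.039 0.065 0;0 0 0 0.32 0.045 0.075 0;0 0 0 0.333 0.0463 0.081 0;0 0 0 0.333 0.0463 0.081 0'
python3 - <<'E'
from h import *;from rig import r
s=r.sense();go([513.5,184.3,63.5],1.36,s);print(s["contact_force"],s["wrist_torque"])
f=r.grab_frame("side");print(wing(f,(513.5,184.3)))
cv2.imwrite("pics/s1.png",cv2.resize(f["img"][130:310,150:390],(800,600))[:,:,::-1])
E
```

```text
clock: 2.1
eef_pos: [513.1, 182.3, 149.5]
tcp_rot: [-3.14, 0.001, 1.362]
contact_force: [0.2, 0.1, -0.6]
opening: 1.003
grasp_force: 0.0
turn [-0.08  0.06  0.09] shift m [0.0022 0.0001 0.086 ]
[ 0.19107739  0.06321153 -0.59893744] [ 0.03677795  0.05240623 -0.03120202]
{'n': 276, 'mean': array([511.9126 , 188.13452], dtype=float32), 'rc': (514.0254516601562, 184.4512176513672), 'size': (51.313812255859375, 16.467802047729492), 'yaw_rect': np.float32(1.3606559), 'yaw_pca': np.float32(1.2943382), 'z': array([73.14753601, 89.05965396, 99.69338598])}
```

View pics/s1.png

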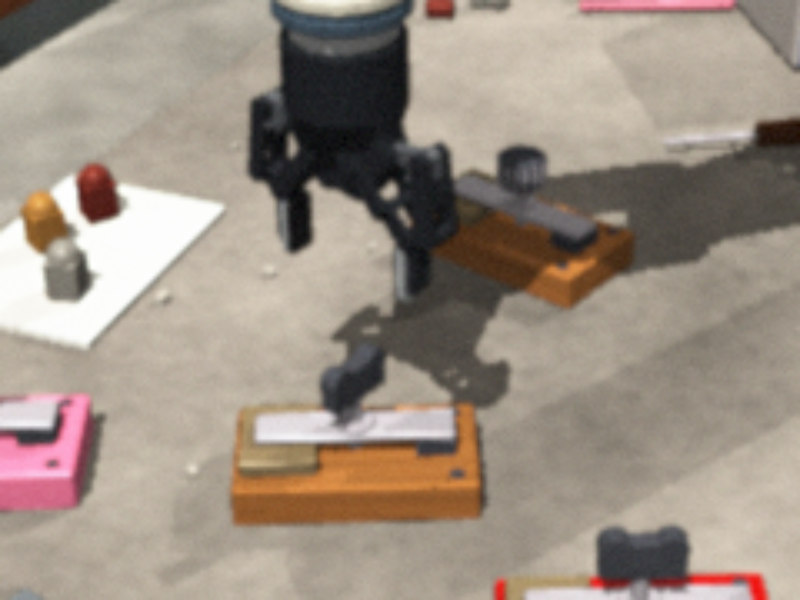

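The open fingers are above the wing (bar at 350,375 in the crop), lined up across it. Next I descend and close part-way.

```bash
python3 -m creep '0 0 0 0.002 0 0.02 0;0 0 0 0.002 0 0.04 0;0 0 0 0.002 0 0.06 0;0 0 0 0.002 0 0.075 0;0 0 0 0.002 0 0.085 100;0 0 0 0.002 0 0.085 180;0 0 0 0.002 0 0.085 180;0 0 0 0.002 0 0.085 180' 20
python3 - <<'E'
from h import *;from rig import r
s=r.sense();go([513.5,184.3,63.5],1.36,s);print(s["contact_force"],s["wrist_torque"])
f=r.grab_frame("side");
cv2.imwrite("pics/s2.png",cv2.resize(f["img"][190:295,190:330],(800,600),interpolation=cv2.INTER_CUBIC)[:,:,::-1])
E
```

```text
clock: 3.15
eef_pos: [514.5, 184.4, 65.9]
tcp_rot: [3.141, -0.001, 1.36]
contact_force: [-0.3, 0.1, 0.1]
opening: 0.292
grasp_force: 0.0
turn [ 0.05 -0.03  0.01] shift m [-0.0003 -0.001   0.0024]
[-0.27018401  0.05040096  0.10059047] [0.01737764 0.02810269 0.0024923 ]
```

View pics/s2.png

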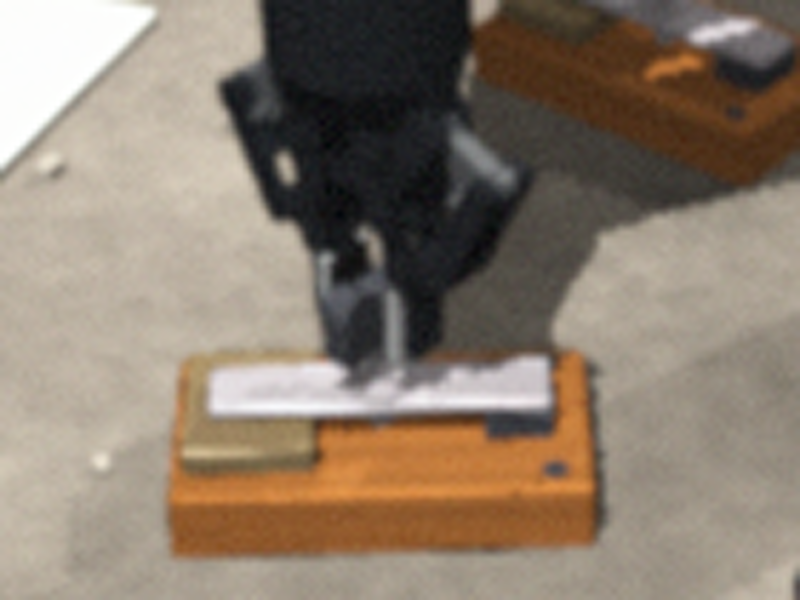

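The wing sits between the two pads (about 365,310 in the crop), clear of the strap. Now I grip it.

```bash
cat > st.py <<'E'
from rig import r
import numpy as np
a=[]
for _ in range(3):
    s=r.sense();a.append(np.r_[s["contact_force"],s["wrist_torque"]]);r.grab_frame("top")
s=r.sense();a.append(np.r_[s["contact_force"],s["wrist_torque"]])
print(np.mean(a,0).round(3),"tz",np.array(a)[:,5].round(3),s["tcp_rot"].round(4),s["eef_pos"].round(2),s["opening"].round(3),round(s["grasp_force"],1),s["clock"])
E
python3 st.py
python3 -m creep '0 0 0 0 0 0 205;0 0 0 0 0 0 215;0 0 0 0 0 0 225;0 0 0 0 0 0 235;0 0 0 0 0 0 235;0 0 0 0 0 0 235' 30
python3 st.py
```

```text
clock: 4.1
eef_pos: [514.7, 184.3, 65.5]
tcp_rot: [3.141, -0.0, 1.36]
contact_force: [3.3, -2.6, 2.3]
opening: 0.146
grasp_force: 31.7Traceback (most recent call last):
  File "st.py", line 7, in <module>
    print(np.mean(a,0).round(3),"tz",np.array(a)[:,5].round(3),s["tcp_rot"].round(4),s["eef_pos"].round(2),s["opening"].round(3),round(s["grasp_force"],1),s["clock"])
                                                                                                           ^^^^^^^^^^^^^^^^^^
AttributeError: 'float' object has no attribute 'round'
Traceback (most recent call last):
  File "st.py", line 7, in <module>
    print(np.mean(a,0).round(3),"tz",np.array(a)[:,5].round(3),s["tcp_rot"].round(4),s["eef_pos"].round(2),s["opening"].round(3),round(s["grasp_force"],1),s["clock"])
                                                                                                           ^^^^^^^^^^^^^^^^^^
AttributeError: 'float' object has no attribute 'round'
```

```bash
sed -i 's/s\["opening"\].round(3)/round(s["opening"],3)/' st.py; python3 st.py
python3 -m creep '0 0 2 0 0 0 235;0 0 4 0 0 0 235;0 0 6 0 0 0 235;0 0 8 0 0 0 235;0 0 10 0 0 0 235;0 0 12 0 0 0 235;0 0 14 0 0 0 235;0 0 16 0 0 0 235'
python3 st.py
```

```text
[ 4.9   -2.146  2.856 -0.438 -0.775  0.009] tz [ 0.049  0.004  0.017 -0.036] [ 3.1406e+00 -4.0000e-04  1.3602e+00] [514.63 184.22  65.51] 0.147 31.7 4.4
clock: 5.4
eef_pos: [514.6, 184.2, 65.5]
tcp_rot: [3.141, -0.001, 1.08]
contact_force: [4.8, -2.1, 3.0]
opening: 0.147
grasp_force: 31.8
[ 4.232 -2.012  2.735 -0.417 -0.797  0.01 ] tz [0.001 0.001 0.016 0.023] [ 3.1408e+00 -6.0000e-04  1.0808e+00] [514.62 184.25  65.48] 0.145 31.8 5.55
```

```bash
python3 -m creep '0 0 2 0 0 0 235;0 0 4 0 0 0 235;0 0 6 0 0 0 235;0 0 8 0 0 0 235'
python3 st.py
```

```text
clock: 6.05
eef_pos: [514.6, 184.3, 65.5]
tcp_rot: [3.141, -0.001, 0.94]
contact_force: [4.4, -2.2, 2.6]
opening: 0.144
grasp_force: 31.8
[ 4.172 -2.285  3.09  -0.417 -0.801  0.014] tz [0.012 0.043 0.002 0.   ] [ 3.1409e+00 -7.0000e-04  9.4120e-01] [514.62 184.26  65.51] 0.145 31.8 6.2
```

```bash
python3 -m creep '0 0 2 0 0 0 235;0 0 4 0 0 0 235;0 0 6 0 0 0 235'
python3 st.py
```

```text
clock: 6.58
eef_pos: [514.6, 184.3, 65.5]
tcp_rot: [3.141, -0.001, 0.836]
contact_force: [4.2, -2.7, 3.3]
opening: 0.147
grasp_force: 31.8
[ 4.326 -2.497  2.906 -0.419 -0.805  0.034] tz [-0.014  0.05   0.057  0.042] [ 3.141e+00 -7.000e-04  8.364e-01] [514.6  184.26  65.48] 0.15 31.8 6.725
```

Turned 0.524 rad so far, with no torque rise beyond noise.

```bash
python3 -m creep '0 0 2 0 0 0 235;0 0 4 0 0 0 235;0 0 6 0 0 0 235'
python3 st.py
```

```text
clock: 7.1
eef_pos: [514.6, 184.3, 65.5]
tcp_rot: [3.141, -0.001, 0.731]
contact_force: [4.2, -2.7, 3.1]
opening: 0.147
grasp_force: 31.8
[ 4.58  -2.447  2.948 -0.427 -0.816  0.028] tz [0.008 0.043 0.027 0.036] [ 3.1411e+00 -9.0000e-04  7.3170e-01] [514.63 184.26  65.5 ] 0.144 31.8 7.25
```

```bash
python3 -m creep '0 0 2 0 0 0 235;0 0 4 0 0 0 235;0 0 6 0 0 0 235'
python3 st.py
```

```text
clock: 7.62
eef_pos: [514.6, 184.3, 65.5]
tcp_rot: [3.141, -0.001, 0.626]
contact_force: [5.6, -2.2, 2.8]
opening: 0.146
grasp_force: 31.8
[ 4.964 -2.439  3.314 -0.415 -0.818  0.022] tz [ 0.088 -0.002 -0.003  0.007] [ 3.1411e+00 -1.0000e-03  6.2700e-01] [514.66 184.26  65.5 ] 0.143 31.8 7.775
```

```bash
python3 -m creep '0 0 2 0 0 0 235;0 0 4 0 0 0 235;0 0 6 0 0 0 235'
python3 st.py
```

```text
clock: 8.15
eef_pos: [514.7, 184.3, 65.5]
tcp_rot: [3.141, -0.001, 0.521]
contact_force: [4.0, -2.2, 3.0]
opening: 0.144
grasp_force: 31.8
[ 4.488 -2.402  2.806 -0.397 -0.798  0.006] tz [ 0.023  0.011  0.021 -0.03 ] [ 3.1412e+00 -1.0000e-03  5.2230e-01] [514.66 184.27  65.5 ] 0.148 31.8 8.3
```

```bash
python3 -m creep '0 0 2 0 0 0 235;0 0 4 0 0 0 235;0 0 6 0 0 0 235'
python3 st.py
```

```text
clock: 8.68
eef_pos: [514.6, 184.2, 65.5]
tcp_rot: [3.141, -0.001, 0.417]
contact_force: [4.6, -3.2, 2.8]
opening: 0.143
grasp_force: 31.8
[ 4.544 -2.534  3.277 -0.396 -0.827  0.073] tz [0.071 0.107 0.05  0.065] [ 3.1413e+00 -1.0000e-03  4.1770e-01] [514.66 184.29  65.51] 0.144 31.8 8.825
```

```bash
python3 -m creep '0 0 2 0 0 0 235;0 0 4 0 0 0 235;0 0 4 0 0 0 235'
python3 st.py
```

```text
clock: 9.2
eef_pos: [514.6, 184.3, 65.5]
tcp_rot: [3.141, -0.001, 0.348]
contact_force: [4.3, -2.0, 2.2]
opening: 0.145
grasp_force: 31.8
[ 4.411 -2.007  2.567 -0.371 -0.797  0.135] tz [0.129 0.117 0.165 0.127] [ 3.1414e+00 -1.0000e-03  3.4820e-01] [514.64 184.28  65.5 ] 0.144 31.8 9.35
```

```bash
python3 -m creep '0 0 2 0 0 0 235;0 0 4 0 0 0 235;0 0 4 0 0 0 235'
python3 st.py
```

```text
clock: 9.72
eef_pos: [514.6, 184.3, 65.5]
tcp_rot: [3.141, -0.001, 0.278]
contact_force: [4.5, -2.7, 3.6]
opening: 0.145
grasp_force: 31.8
[ 4.411 -2.626  2.999 -0.389 -0.795  0.165] tz [0.155 0.171 0.149 0.185] [ 3.1414e+00 -1.1000e-03  2.7850e-01] [514.65 184.29  65.51] 0.148 31.8 9.875
```

It clearly binds: 0.165 N m, about 0.2 rad of twist. I'll turn back 62° plus about 1.4° for the free-running spring lag.

```bash
python3 -m creep '0 0 -4 0 0 0 235;0 0 -8 0 0 0 235;0 0 -12 0 0 0 235;0 0 -16 0 0 0 235;0 0 -20 0 0 0 235;0 0 -24 0 0 0 235;0 0 -28 0 0 0 235;0 0 -32 0 0 0 235'
python3 -m creep '0 0 -4 0 0 0 235;0 0 -8 0 0 0 235;0 0 -12 0 0 0 235;0 0 -16 0 0 0 235;0 0 -20 0 0 0 235;0 0 -24 0 0 0 235;0 0 -28 0 0 0 235;0 0 -31.4 0 0 0 235'
python3 -m creep '0 0 0 0 0 0 235;0 0 0 0 0 0 235'; python3 st.py
```

```text
clock: 10.88
eef_pos: [514.6, 184.3, 65.5]
tcp_rot: [3.141, -0.001, 0.839]
contact_force: [3.9, -2.1, 2.8]
opening: 0.149
grasp_force: 31.8
clock: 11.88
eef_pos: [514.6, 184.2, 65.5]
tcp_rot: [3.141, -0.0, 1.387]
contact_force: [4.5, -2.9, 3.4]
opening: 0.149
grasp_force: 31.8
clock: 12.12
eef_pos: [514.6, 184.2, 65.5]
tcp_rot: [3.141, -0.0, 1.385]
contact_force: [4.2, -2.7, 3.2]
opening: 0.147
grasp_force: 31.8
[ 4.344 -2.623  3.174 -0.454 -0.798 -0.029] tz [-0.008 -0.007 -0.036 -0.067] [ 3.1407e+00 -4.0000e-04  1.3847e+00] [514.64 184.25  65.5 ] 0.144 31.8 12.275
```

```bash
python3 -m creep '0 0 0 0 0 0 200;0 0 0 0 0 0 150;0 0 0 0 0 0 50;0 0 0 0 0 0 0;0 0 0 0 0 -0.02 0;0 0 0 0 0 -0.05 0;0 0 0 0 0 -0.1 0;0 0 0 0 0 -0.15 0'
python3 -m creep '0 0 0 -0.04 0 0 0;0 0 0 -0.09 0 0 0;0 0 0 -0.14 0 0 0;0 0 0 -0.19 0 0 0;0 0 0 -0.24 0 0 0;0 0 0 -0.28 0 0 0;0 0 0 -0.3 0 0 0;0 0 0 -0.3 0 0 0'
python3 - <<'E'
from h import *;from rig import r
f0={n:dict(np.load(n+"0.npz")) for n in("top","side")}
for n in("top","side"):
    print(n)
    for z in (68,85):
        print(0,{k:v for k,v in wing(f0[n],(513.5,184.3),32,z).items() if k[:3] in("yaw","rc","siz")})
        for _ in range(2):
            f=r.grab_frame(n);print(1,{k:v for k,v in wing(f,(513.5,184.3),32,z).items() if k[:3] in("yaw","rc","siz")})
    a,b=[cv2.resize(x["img"][(190 if n=="top" else 220):(250 if n=="top" else 280),(185 if n=="top" else 226):(245 if n=="top" else 286)],(390,280),interpolation=cv2.INTER_CUBIC) for x in(f0[n],f)]
    row=np.hstack([a,b]);out=row if n=="top" else np.vstack([out,row])
cv2.imwrite("pics/end.png",out[:,:,::-1])
E
```

```text
clock: 13.28
eef_pos: [513.7, 184.1, 216.5]
tcp_rot: [-3.141, 0.0, 1.385]
contact_force: [-0.2, 0.1, -0.5]
opening: 1.004
grasp_force: 0.0
clock: 14.28
eef_pos: [458.2, -111.6, 215.3]
tcp_rot: [-3.141, -0.0, 1.382]
contact_force: [-0.1, 0.8, 0.0]
opening: 0.999
grasp_force: 0.0
top
0 {'rc': (513.7837524414062, 184.8231201171875), 'size': (50.948020935058594, 13.444456100463867), 'yaw_rect': np.float32(1.3700663), 'yaw_pca': np.float32(1.3647836)}
1 {'rc': (513.8300170898438, 184.69947814941406), 'size': (51.10089111328125, 13.133803367614746), 'yaw_rect': np.float32(1.3748997), 'yaw_pca': np.float32(1.3751087)}
1 {'rc': (513.769287109375, 184.72268676757812), 'size': (50.923851013183594, 13.200963020324707), 'yaw_rect': np.float32(1.3747425), 'yaw_pca': np.float32(1.3786138)}
0 {'rc': (513.7837524414062, 184.8231201171875), 'size': (50.948020935058594, 13.444456100463867), 'yaw_rect': np.float32(1.3700663), 'yaw_pca': np.float32(1.3564762)}
1 {'rc': (513.8169555664062, 184.81332397460938), 'size': (50.84385299682617, 12.886164665222168), 'yaw_rect': np.float32(1.3713973), 'yaw_pca': 
[... 492 characters left out ...]
92), 'yaw_pca': np.float32(1.3021226)}
1 {'rc': (513.6619262695312, 184.12478637695312), 'size': (51.32960891723633, 17.485492706298828), 'yaw_rect': np.float32(1.3760262), 'yaw_pca': np.float32(1.3021111)}
0 {'rc': (514.5228271484375, 183.43133544921875), 'size': (52.60003662109375, 18.270767211914062), 'yaw_rect': np.float32(1.3522576), 'yaw_pca': np.float32(1.3289872)}
1 {'rc': (512.86669921875, 184.92332458496094), 'size': (52.16908264160156, 16.89474105834961), 'yaw_rect': np.float32(1.3300273), 'yaw_pca': np.float32(1.3158973)}
1 {'rc': (513.570068359375, 184.650390625), 'size': (51.17910385131836, 16.568706512451172), 'yaw_rect': np.float32(1.3868246), 'yaw_pca': np.float32(1.331372)}
```

View pics/end.png

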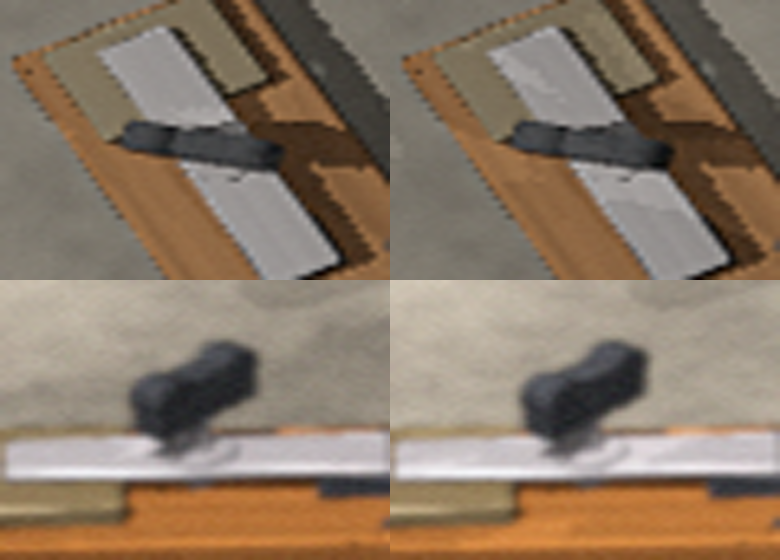

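The before and after crops match: the wing, at (200,145) in the top view and (195,385) in the side view, stands as it did at the start, within about 0.01 rad. The arm is clear of everything, so I'm handing in.

```bash
python3 -c "
from rig import r
print(r.sign_off())"
```

```text
the job is handed in; nothing more can be done
None
```

I turned the wing screw clockwise until it clearly bound (about 0.17 N m, well under the 0.4 N m limit), turned it back to within about 0.01 rad of its starting position by the top camera, and let go; the round knob was not touched, and the job was handed in at about 15 s.

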